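Feed the cheese into the slicer's guard along the fence with the pusher

TASK

Get the cheese ready for slicing: take the wooden pusher off its coaster and use only that, never the gripper itself, to slide the cheese flush against the slicer's fence, then feed it along the fence under the clear guard until it sits fully home against the ribbed end plate, keeping it flat on the table and against the fence all the way in. Then stand the pusher back upright on its coaster and swing the guard's flap shut behind the cheese; leave the kitchen timer and the salt shaker where they are.

Things in the scene. Friction and masses are not known exactly. Their poses are not given: they have to be found in the camera images.
- slicer: White countertop slicer, fixed, turned up to 0.12 rad. Origin at worktop height below the corner where the fence's face meets the ribbed end plate. Axes: z up, x across the table towards the fence, y along the fence towards the end plate (food is fed towards +y). Steel-topped feed table: x -95 to 0, y -270 to 0, top z 32 mm. End plate face: y = 0. White motor housing behind it, top z 144 mm.
- fence_mid (a point): On the face of the aluminium fence rail, half-way along and half-way up: (0, -135, 53) mm in the slicer's frame, axes as the slicer's. The fence is 8 mm thick, runs the whole length of the feed table and its top is at z = 74 mm. The table's other long edge (x = -95 mm) is open outside the guard. A round blade stands behind the fence at y = 0, top at z = 158 mm.
- home_center (a point): Where the centre of the cheese lies when it is fully home, on the feed table against both the end plate and the fence: (-28, -45, 57) mm in the slicer's frame. Axes as the slicer's.
- guard_mouth (a point): Middle of the open mouth of the clear guard, on the feed table: (-45, -118, 32) mm in the slicer's frame. The opening is 95 mm wide and 67 mm high; the guard covers y = -118 to 0 mm. Roof top z = 104 mm (106 at the mouth's steel frame). Two small rubber rests for the flap stand on the roof at y = -102 to -92 mm, to z = 123 mm.
- side_guide (a joint): Orange sprung plate in the guard, opposite the fence, y = -72 to -16 mm, with a lead-in flaring to 67 mm from the fence at y = -98 mm. 0 = at rest, its face 50 mm from the fence; the value (m) grows as the food pushes it away from the fence: 0.006 with the cheese in place, 0.014 at most. It presses with 0.8 N at 0 and 2 N at 0.006.
- guard_flap (a joint): Milky flap 84 mm wide with an orange free edge, hinged on the upper edge of the mouth (hinge along the slicer's x at y = -122, z = 106 mm, centred at x = -44). 0 = shut, hanging over the mouth; grows as it swings outwards (-y) and up; 3.14 = straight up; 3.5 = leaning back on its rests, as at the start. Light; pushed past upright towards -y it falls shut by itself in about 1 s.
- flap_edge (a point): Middle of the flap's free (orange) edge, 66 mm from the hinge line.
- cheese_center (a point): Centre of the loose yellow cheese block with brown rind: 56 mm across (its x), 90 mm long (its y), 50 mm high, about 0.26 kg. It starts on the feed table in front of the guard, a little off the fence and slightly turned; its x axis points to the fence, its +y end is the leading end.
- cheese_nose (a point): On the cheese: edge of its leading end on the fence side, half-way up (28, 45, 0 mm from its centre).
- cheese_tail (a point): On the cheese: edge of its trailing end on the fence side, half-way up (28, -45, 0 mm from its centre).
- pusher_center (a point): On the axis of the loose wooden pusher, half-way up (75 mm above its underside); z along the axis. It stands on the coaster: 150 mm tall, foot 46 (x) by 40 (y) by 24 mm, shoulder up to 31 mm, then a straight handle 24 (x) by 20 mm (y). Front and back alike; 0.12 kg. Under the guard's roof edge it gets in far enough only when leaning back 30 to 45 degrees.
- coaster: Round wooden coaster, 96 mm across, 10 mm thick, fixed to the worktop; origin at the centre of its underside.
- kitchen_timer: Loose white wind-up kitchen timer with a red bar, 68 mm across, 54 mm high; origin at the centre of its underside. Leave it alone.
- salt_shaker: Loose salt shaker, 44 mm across, 90 mm high; origin at the centre of its underside. Leave it alone.

How it is judged (in metres and radians):
On the way, in this order (a step that is already met when the one before it is completed fails the run):
1. the cheese lies flush against the fence (both ends within 5 mm) while its leading end is still outside the guard (x of each of cheese_nose, cheese_tail in the frame of slicer above -0.005 m and y of cheese_nose in the frame of slicer below -0.11 m), for 0.2 s.
2. the cheese is fed fully home: leading end within 4 mm of the end plate and both ends within 5 mm of the fence (x of each of cheese_nose, cheese_tail in the frame of slicer above -0.005 m and y of cheese_nose in the frame of slicer above -0.004 m), for 0.2 s.
At the end, for the whole second after the job is handed in: Cheese flat on the feed table, leading end within 4 mm of the end plate, both ends within 5 mm of the fence; flap shut (within 0.12 rad); pusher upright (0.1 rad) on the coaster, its axis within 25 mm of the coaster's centre; cheese and pusher at rest (all of step 2 and z of cheese_center in the frame of slicer below 0.062 m and value of joint guard_flap below 0.12 rad and horizontal distance between pusher_center and coaster below 0.025 m and angle between pusher_center's own z axis and vertical below 0.1 rad and height (world z) of pusher_center between 0.078 and 0.092 m and linear speed of each of pusher, cheese below 0.02 m/s and angular speed of each of pusher, cheese below 0.15 rad/s); the robot touches nothing.
It fails at once if the gripper or the arm touches the cheese (contact force between any of the fingers, the arm and cheese above 0.3 N).
It fails at once if the cheese leaves the fence (either end more than 8 mm off) once its leading end is in the guard (y of cheese_nose in the frame of slicer above -0.108 m and x of any of cheese_nose, cheese_tail in the frame of slicer below -0.008 m).
It fails at once if the cheese is lifted off the table or tipped over (z of cheese_center in the frame of slicer above 0.069 m or angle between cheese_center's own z axis and vertical above 0.3 rad).
It fails at once if the kitchen timer or the salt shaker is displaced by more than 20 mm (distance of any of kitchen_timer, salt_shaker from where it was at the start of the episode above 0.02 m).
It also fails if it takes over 72 s, if anything falls off the work surface, if the arm or the gripper's body presses on something with over 40 N, if the wrist force passes 120 N, or if a joint passes its speed limit or range.

ROBOT

A 6-joint arm with a two-finger parallel gripper is mounted at the origin on a cart in front of the work surface, level with it; the furniture and walls round the work are solid. World frame = base frame: x ahead of the robot, y to its left, z up, the work surface at z = 0. Lengths are in m, angles in degrees, forces in N, time in s.
With the tool pointing down it reaches from about 0.35 to 0.875 m from the base axis. Payload 4.2 kg.
Tool frame: the origin (TCP) lies on the centre line of the jaws, within the pads' length; the fingertips stand 14 mm ahead of it and the grasp point (between the pads) lies 5 mm behind it; z points along the fingers, y is the line along which they close (so a half turn about z gives the same grasp; the last joint's range is limited). The gripper opens to 87 mm and grips with 3 to 60 N. Pads are 19 mm wide; open, the fingers measure 117 mm over their backs; the gripper's body (75 mm by 190 mm) begins 51 mm behind the grasp point.
Start: joints at [85.978, 22.042, 0.453, 0, -68.411, -14.817], TCP at [0.202, 0.592, 0.237] pointing down, gripper open.
Joint ranges: [-179.83, 179.83], [-69.29, 118.12], [-61.27, 80.66], [-181.25, 117.63], [-171.15, -9.14], [-177.46, 177.46]. Speed limits (degrees/s): [159.86, 159.86, 180, 180, 180, 180].

INTERFACE

Orientations are given as a 3x3 rotation matrix whose columns are the frame's x, y, z axes.
In Python, from workcell import * gives the robot as it stands. The module is installed in compiled form; this text tells all that it offers.
- The arm moves only by the tool send_rows, never from a script. Its argument "moves" is one flat list of numbers, 7 for each row, row after row: the finger opening in cm, from 0 to 8.7, then the shift along the tool's x, y, z in cm, then the turn, a rotation vector about the tool's x, y, z in rad. In form: [gripper, dx, dy, dz, wx, wy, wz, gripper, dx, dy, dz, wx, wy, wz, ...]. A call has 1 to 10 rows; each row shifts and turns the commanded pose from where the row before left it, along the tool's axes as they then stand; what a row does not reach is not made up. A row lasts 1/10 s, in which the tool goes at most 50 mm and 8.59 degrees, less where a joint would pass 70% of its speed; a pose out of reach is approached as far as the arm can. A call with a gripper value outside its range is refused whole. The fingers move at their own pace and stop on an object; the grip force is fixed at half the most. Time passes only in rows, so rows that do not move let the fingers close. It gives the time, the measured TCP pose, the force, the opening and the grip force at its end, in the units of the state.
- observe(): the state, without advancing time (a new reading comes with each control period).
- grab_frame(name): name is "scene" or "top" or "wrist"; returns a dict with "color" (420x560x3 uint8, red, green, blue), "range_z" (420x560 float32, m along the optical axis (not along the pixel's ray), 0 where there is no reading), "camera_matrix" (3x3 intrinsics, pixels), "rvec" (rotation vector, rad) and "tvec" (3), from world to camera coordinates, as OpenCV has them. Camera axes: x right, y down, z forward; pixel columns grow to the right and rows downward; lengths in m; the calibration is good to about 2 mm. A picture is of the moment at which its call begins.
- close_job(): hands the job in; it is judged then, once.
The state is a dict: "time_s": time; "joints": joint angles; "qvel": joint speeds; "tau": joint torques, N m; "tool_pos": TCP position; "tool_rot": TCP orientation; "ft_force": force on the tool from outside, world axes, zero at the start; "ft_torque": the same for the moment, N m; "gripper_width": finger opening in m; "gripper_force": force on a finger pad.
Only numpy, scipy, OpenCV 4.12 (cv2) and the standard library are available. Lean on these libraries where they do the work, as an engineer would, in place of code of your own. Each camera call takes 0.05 s, during which the arm holds its last target. There are 200 camera calls.

## Working session

There is one attempt and no reset: what is moved stays moved. The work goes in short steps, Python scripts to look and compute and a tool call to move; the robot and the scene stay as the last step left them, time stands still between calls to the robot, and variables do not carry over. Pictures are saved under pics/ and viewed, at most 10 in all, crops included, and the job is handed in when it is done.

Besides the shell and the picture viewer there is one more tool, called after "Request:" by a JSON object that holds its "method" and its "body", one argument or row to a line. send_rows: Moves the arm, as the interface text tells. Its arguments: {"type":"object","properties":{"moves":{"type":"array"}},"required":["moves"]}

```bash
mkdir -p pics; cat > h.py <<'E'
from workcell import *
import numpy as np, cv2
from scipy.spatial.transform import Rotation as Ro
def grab(n,save=None):
    f=grab_frame(n)
    if save: cv2.imwrite('pics/'+save,f['color'][:,:,::-1])
    R,_=cv2.Rodrigues(np.array(f['rvec'],float)); t=np.array(f['tvec'],float).ravel(); K=np.array(f['camera_matrix'])
    v,u=np.mgrid[:420,:560]; z=f['range_z']
    c=np.stack([(u-K[0,2])/K[0,0]*z,(v-K[1,2])/K[1,1]*z,z],-1)
    f['P']=(c-t)@R; f['R']=R;f['t']=t;f['K']=K
    return f
def st():
    s=observe(); return s
E
python3 - <<'E'
from h import *
import pickle
for n in ('top','scene'):
    f=grab(n,n+'0.png'); pickle.dump(f,open(n+'0.pkl','wb'))
    print(n,-f['R'].T@f['t'],f['R'][2])
s=observe();print({k:np.round(v,3) for k,v in s.items()})
E
```

```text
top [ 0.341015   -0.05079819  1.25750856] [ 0.15009859 -0.00876907 -0.98863214]
scene [-0.06149926 -0.81217224  0.52223388] [ 0.57041633  0.71565878 -0.40306045]
{'time_s': np.float64(0.1), 'joints': array([ 8.5981e+01,  2.2087e+01,  3.8800e-01, -2.5000e-02, -6.8411e+01,
       -1.4818e+01]), 'qvel': array([-0.009, -0.076,  0.269,  0.094, -0.01 ,  0.074]), 'tau': array([ 1.0000e-03, -3.9169e+01,  1.8794e+01,  4.2320e+00,  1.3000e-02,
       -0.0000e+00]), 'tool_pos': array([0.202, 0.591, 0.236]), 'tool_rot': array([[ 0.946, -0.323, -0.001],
       [-0.323, -0.946, -0.002],
       [ 0.   ,  0.002, -1.   ]]), 'ft_force': array([-0.265,  0.139,  0.063]), 'ft_torque': array([-0.011,  0.026,  0.033]), 'gripper_force': np.float64(0.0), 'gripper_width': np.float64(0.087)}
```

View pics/top0.png

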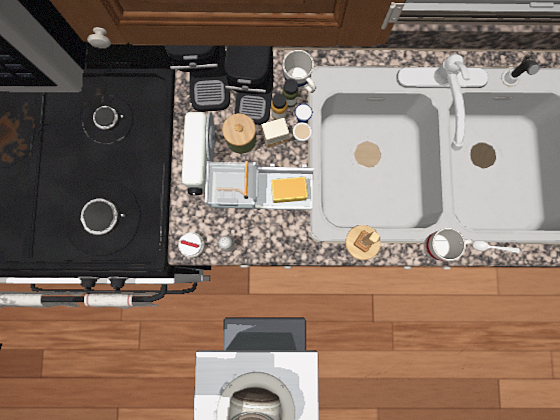

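View pics/scene0.png

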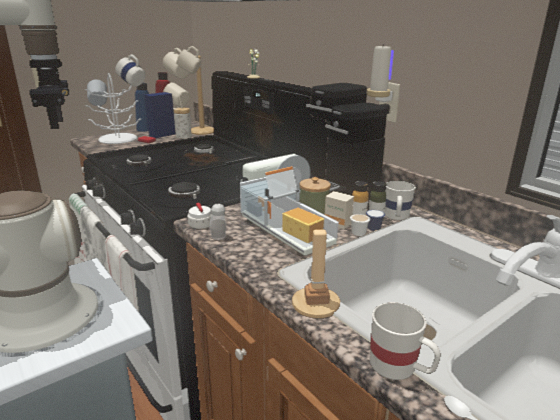

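```bash
python3 - <<'E'
from h import *
import pickle
f=pickle.load(open('top0.pkl','rb'));print(f['K'])
c=f['color'][100:270,170:390,::-1]
cv2.imwrite('pics/crop.png',cv2.resize(c,None,fx=3.5,fy=3.5,interpolation=cv2.INTER_CUBIC))
P=f['P']
for n,(u,v) in dict(coaster=(352,250),pushtop=(374,236),cheese=(290,188),table=(265,180),fence=(280,171),roof=(225,180),housing=(195,150),timer=(190,243),salt=(225,242),count=(270,225),flap=(247,180)).items():
    print(n,np.round(P[v,u],4))
# cheese top: yellow and height
hsv=cv2.cvtColor(f['color'],cv2.COLOR_RGB2HSV)
m=(P[...,2]>.07)&(P[...,2]<.09)&(hsv[...,1]>130); m[:, :262]=0; m[:,312:]=0; m[:172]=0;m[205:]=0
q=P[m];print(m.sum(),q[:,2].mean(),cv2.minAreaRect((q[:,:2]*1000).astype(np.float32)))
# fence top
m=(abs(P[...,2]-.074)<.005); m[:160]=0;m[180:]=0;m[:,:257]=0;m[:,316:]=0
q=P[m];print(m.sum(),q.min(0),q.max(0));print(cv2.fitLine((q[:,:2]).astype(np.float32),cv2.DIST_HUBER,0,.01,.01).ravel())
# coaster
m=(abs(P[...,2]-.010)<.004); m[:220]=0;m[265:]=0;m[:,:335]=0;m[:,390:]=0
q=P[m];print('coaster',m.sum(),cv2.minEnclosingCircle((q[:,:2]*1000).astype(np.float32)))
# handle top
m=(abs(P[...,2]-.160)<.006); m[:220]=0;m[265:]=0;m[:,:335]=0;m[:,390:]=0
q=P[m];print('handle',m.sum(),q.mean(0),cv2.minAreaRect((q[:,:2]*1000).astype(np.float32)))
E
```

```text
[[464.03336221   0.         280.90558103]
 [  0.         464.03336221 207.73231785]
 [  0.           0.           1.        ]]
coaster [ 0.4162 -0.2526  0.0132]
pushtop [ 0.4404 -0.2812  0.1627]
cheese [ 0.5701 -0.0844  0.0867]
table [ 0.6021 -0.0186  0.0338]
fence [ 0.6219 -0.0588  0.0561]
roof [0.5877 0.0814 0.0992]
housing [0.6538 0.1521 0.1428]
timer [0.4304 0.1735 0.0544]
salt [0.4305 0.079  0.0912]
count [ 0.4845 -0.0323 -0.0023]
flap [0.5755 0.0216 0.1577]
630 0.08254719325445878 ((569.3877563476562, -82.08717346191406), (52.635005950927734, 86.16874694824219), 4.816104888916016)
187 [ 0.59528511 -0.1451429   0.06922891] [0.63150551 0.00161654 0.07884919]
[ 0.02228262  0.9997517   0.624757   -0.06547749]
coaster 643 ((437.1781311035156, -279.393310546875), 83.34960174560547)
handle 85 [ 0.43945239 -0.28115788  0.15987019] ((440.029541015625, -281.9305725097656), (19.76456069946289, 24.233617782592773), 57.9603385925293)
```

View pics/crop.png

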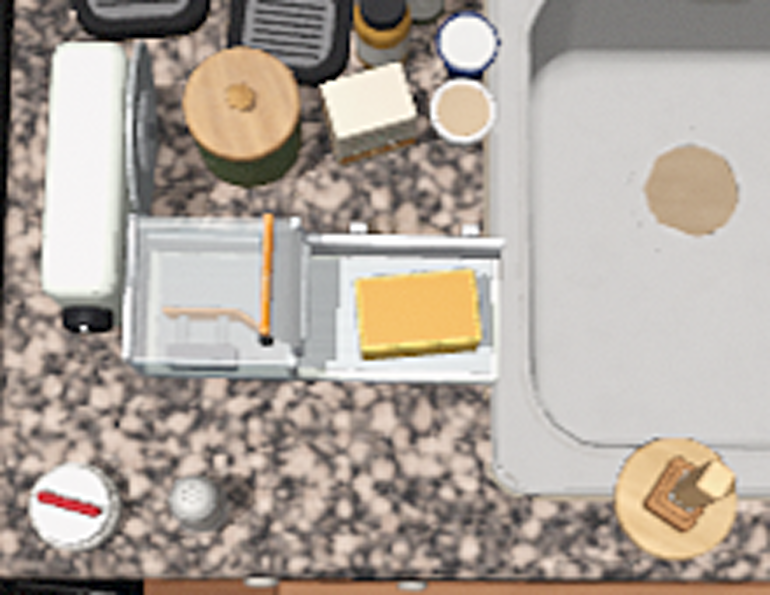

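```bash
cat >> h.py <<'E'
def ray(f,u,v,z):
    K=f['K'];d=f['R'].T@np.array([(u-K[0,2])/K[0,0],(v-K[1,2])/K[1,1],1]);c=-f['R'].T@f['t']
    return c+d*(z-c[2])/d[2]
def Rz(deg): return Ro.from_euler('z',deg,degrees=True).as_matrix()
def pose(pos,yaw_y,lean=0):
    # tool down, tool y at yaw_y deg; lean: rotate about -tool y (handle top back along +tool x)
    y=np.array([np.cos(np.radians(yaw_y)),np.sin(np.radians(yaw_y)),0]);z=np.array([0,0,-1.]);x=np.cross(y,z)
    return np.array(pos,float),np.column_stack([x,y,z])@Ro.from_rotvec([0,-np.radians(lean),0]).as_matrix()
def plan(wps,start=None):
    """wps: (grip_cm,pos,R,n)"""
    if start is None:
        s=observe();start=(np.array(s['tool_pos']),np.array(s['tool_rot']))
    p,R=start; p=p.copy();R=Ro.from_matrix(R).as_matrix();out=[]
    for g,pt,Rt,n in wps:
        p0=p.copy();
        rv=Ro.from_matrix(R.T@Rt).as_rotvec(); R0=R.copy()
        for i in range(1,n+1):
            pd=p0+(pt-p0)*i/n; Rd=R0@Ro.from_rotvec(rv*i/n).as_matrix()
            d=np.round(R.T@(pd-p)*100,1 if n>1 else 2); w=np.round(Ro.from_matrix(R.T@Rd).as_rotvec(),2 if n>1 else 3)
            if np.linalg.norm(d)>5.01 or np.linalg.norm(w)>.1499: print('TOO BIG',d,w)
            p=p+R@d/100; R=R@Ro.from_rotvec(w).as_matrix()
            out.append([g,*d,*w])
    for i in range(0,len(out),10): print('['+', '.join('%g'%(x+0) for r in out[i:i+10] for x in r)+']')
    print('end',np.round(p,4),np.round(R,3).tolist())
    return p,R
E
python3 - <<'E'
from h import *
import pickle
f=pickle.load(open('top0.pkl','rb'));P=f['P']
cr=lambda u,v,z:np.round(ray(f,170+(u+.5)/3.5-.5,100+(v+.5)/3.5-.5,z)*1000,1)
print('fence back',cr(310,236,.074),cr(505,240,.074)); print('fence front',cr(310,248,.074),cr(503,252,.074))
print('house R top',cr(128,45,.144),cr(122,300,.144)); print('table end',cr(503,258,.032),cr(498,380,.032))
print('table front',cr(305,378,.032),cr(497,381,.032),'guard roof frame',cr(302,220,.106),cr(297,375,.106))
print('coaster',cr(675,497.5,.01)); print('flap edge',cr(269,213,.168),cr(264,338,.168))
print('cheese',[cr(*a,.082) for a in((357,278),(475,270),(480,343),(361,356))])
# depth: table-level pts front edge, housing top/right edge
for n,z,tol,b in (('house',.144,.004,(105,200,180,215)),('table',.032,.005,(165,212,256,318)),('roof',.104,.006,(155,212,203,260))):
    m=abs(P[...,2]-z)<tol; k=np.zeros_like(m);k[b[0]:b[1],b[2]:b[3]]=1; q=P[m&k]
    print(n,len(q),np.percentile(q,[1,99],axis=0).round(4).tolist(),cv2.minAreaRect((q[:,:2]*1000).astype(np.float32)))
E
```

```text
fence back [627.9  -1.7  74. ] [ 625.6 -147.4   74. ]
fence front [618.8  -1.8  74. ] [ 616.4 -145.8   74. ]
house R top [750.3 126.8 144. ] [564.6 126.  144. ]
table end [ 621.4 -149.2   32. ] [ 526.1 -144.6   32. ]
table front [527.1   2.7  32. ] [ 525.3 -143.8   32. ] guard roof frame [632.1   2.9 106. ] [518.    5.3 106. ]
coaster [ 438.5 -281.9   10. ]
flap edge [621.2  22.8 168. ] [533.8  25.  168. ]
cheese [array([594.4, -37.1,  82. ]), array([ 600.8, -124.3,   82. ]), array([ 546. , -127.7,   82. ]), array([536. , -40.3,  82. ])]
house 1255 [[0.5752, 0.1218, 0.1401], [0.7507, 0.1814, 0.1478]] ((662.7171630859375, 152.10903930664062), (59.94377899169922, 180.75991821289062), 88.75873565673828)
table 1078 [[0.5264, -0.1427, 0.0273], [0.6223, 0.0047, 0.0368]] ((583.337158203125, -70.25756072998047), (149.8170166015625, 116.6468505859375), 88.93640899658203)
roof 1674 [[0.5274, 0.0019, 0.0992], [0.6344, 0.1307, 0.1096]] ((585.9592895507812, 66.59374237060547), (136.24305725097656, 123.42428588867188), 86.46048736572266)
```

```bash
python3 - <<'E'
from h import *
W=[]
for p,y,n in (((.40,.40,.28),-135,7),((.52,.15,.28),-162,7),((.52,-.1,.28),-188,6),((.4395,-.282,.25),-212,5)):
    W.append((8.7,*pose(p,y),n))
W.append((8.7,*pose((.4395,-.282,.20),-212),1))
plan(W)
E
```

```text
TOO BIG [ 0.01 -0.02  5.01] [-0.001 -0.002  0.   ]
[8.7, 3.6, 1.7, -0.6, 0, 0, 0.07, 8.7, 3.6, 1.4, -0.7, 0, 0, 0.06, 8.7, 3.8, 1.2, -0.6, 0, 0, 0.07, 8.7, 3.8, 0.9, -0.6, 0, 0, 0.06, 8.7, 3.9, 0.7, -0.7, 0, 0, 0.07, 8.7, 3.9, 0.4, -0.6, 0, 0, 0.06, 8.7, 3.9, 0.2, -0.6, 0, 0, 0.07, 8.7, 3.7, 1.3, 0, 0, 0, 0.07, 8.7, 3.9, 1, 0, 0, 0, 0.06, 8.7, 3.9, 0.8, 0, 0, 0, 0.07]
[8.7, 3.9, 0.6, 0, 0, 0, 0.07, 8.7, 3.9, 0.2, 0, 0, 0, 0.06, 8.7, 4, 0, 0, 0, 0, 0.07, 8.7, 4, -0.2, 0, 0, 0, 0.07, 8.7, 4, 1.3, 0, 0, 0, 0.08, 8.7, 4, 0.9, 0, 0, 0, 0.07, 8.7, 4.1, 0.7, 0, 0, 0, 0.08, 8.7, 4.2, 0.3, 0, 0, 0, 0.07, 8.7, 4.1, 0.1, 0.1, 0, 0, 0.08, 8.7, 4.2, -0.3, 0, 0, 0, 0.07]
[8.7, 3.8, 1.1, 0.6, 0, 0, 0.08, 8.7, 3.9, 0.8, 0.6, 0, 0, 0.09, 8.7, 4, 0.4, 0.6, 0, 0, 0.08, 8.7, 3.9, 0.1, 0.6, 0, 0, 0.09, 8.7, 4, -0.2, 0.6, 0, 0, 0.08, 8.7, 0.01, -0.02, 5.01, -0.001, -0.002, 0]
end [ 0.4395 -0.282   0.2   ] [[-0.53, -0.848, -0.0], [-0.848, 0.53, 0.0], [-0.0, 0.0, -1.0]]
```

Request:
{"method": "send_rows", "body": {
  "moves": [8.7, 3.6, 1.7, -0.6, 0, 0, 0.07, 8.7, 3.6, 1.4, -0.7, 0, 0, 0.06, 8.7, 3.8, 1.2, -0.6, 0, 0, 0.07, 8.7, 3.8, 0.9, -0.6, 0, 0, 0.06, 8.7, 3.9, 0.7, -0.7, 0, 0, 0.07, 8.7, 3.9, 0.4, -0.6, 0, 0, 0.06, 8.7, 3.9, 0.2, -0.6, 0, 0, 0.07, 8.7, 3.7, 1.3, 0, 0, 0, 0.07, 8.7, 3.9, 1, 0, 0, 0, 0.06, 8.7, 3.9, 0.8, 0, 0, 0, 0.07]
}}

```text
time_s: 1.1
tool_pos: [0.4525, 0.2917, 0.2801]
tool_rot: [[0.547, -0.837, -0.001], [-0.837, -0.547, -0.001], [0.0, 0.001, -1.0]]
ft_force: [0.2, -0.2, -0.7]
gripper_width: 0.0869
gripper_force: 0.0
```

Request:
{"method": "send_rows", "body": {
  "moves": [8.7, 3.9, 0.6, 0, 0, 0, 0.07, 8.7, 3.9, 0.2, 0, 0, 0, 0.06, 8.7, 4, 0, 0, 0, 0, 0.07, 8.7, 4, -0.2, 0, 0, 0, 0.07, 8.7, 4, 1.3, 0, 0, 0, 0.08, 8.7, 4, 0.9, 0, 0, 0, 0.07, 8.7, 4.1, 0.7, 0, 0, 0, 0.08, 8.7, 4.2, 0.3, 0, 0, 0, 0.07, 8.7, 4.1, 0.1, 0.1, 0, 0, 0.08, 8.7, 4.2, -0.3, 0, 0, 0, 0.07]
}}

```text
time_s: 2.1
tool_pos: [0.5197, -0.1013, 0.2792]
tool_rot: [[-0.14, -0.99, -0.001], [-0.99, 0.14, 0.0], [-0.0, 0.001, -1.0]]
ft_force: [1.2, 0.5, 0.4]
gripper_width: 0.0873
gripper_force: 0.0
```

Request:
{"method": "send_rows", "body": {
  "moves": [8.7, 3.8, 1.1, 0.6, 0, 0, 0.08, 8.7, 3.9, 0.8, 0.6, 0, 0, 0.09, 8.7, 4, 0.4, 0.6, 0, 0, 0.08, 8.7, 3.9, 0.1, 0.6, 0, 0, 0.09, 8.7, 4, -0.2, 0.6, 0, 0, 0.08, 8.7, 0, 0, 0, 0, 0, 0]
}}

```text
time_s: 2.7
tool_pos: [0.437, -0.2839, 0.248]
tool_rot: [[-0.535, -0.845, -0.003], [-0.845, 0.535, 0.001], [0.001, 0.003, -1.0]]
ft_force: [-0.1, 0.8, -1.2]
gripper_width: 0.0869
gripper_force: 0.0
```

```bash
python3 - <<'E'
from h import *
s=observe();print(s['time_s'],np.round(s['tool_pos'],4),np.round(s['tool_rot'],3).tolist(),np.round(s['joints'],1))
f=grab('wrist','w1.png');P=f['P']
m=abs(P[...,2]-.16)<.006;q=P[m]
q=q[(np.hypot(q[:,0]-.44,q[:,1]+.282)<.04)];print(len(q),q.mean(0),cv2.minAreaRect((q[:,:2]*1000).astype(np.float32)))
m=abs(P[...,2]-.01)<.004;q=P[m];q=q[(np.hypot(q[:,0]-.44,q[:,1]+.282)<.06)];print('coaster',len(q),np.percentile(q,[1,99],axis=0)[:,:2])
E
```

```text
2.7 [ 0.437  -0.2839  0.248 ] [[-0.535, -0.845, -0.003], [-0.845, 0.535, 0.001], [0.001, 0.003, -1.0]] [-15.2  11.5 -12.8  -0.  -65.9 -17.2]
903 [ 0.43676656 -0.2846222   0.16039328] ((437.0530700683594, -283.8736877441406), (19.27134895324707, 23.442615509033203), 57.238525390625)
coaster 3394 [[ 0.3917529  -0.33208544]
 [ 0.48149547 -0.23410805]]
```

View pics/w1.png

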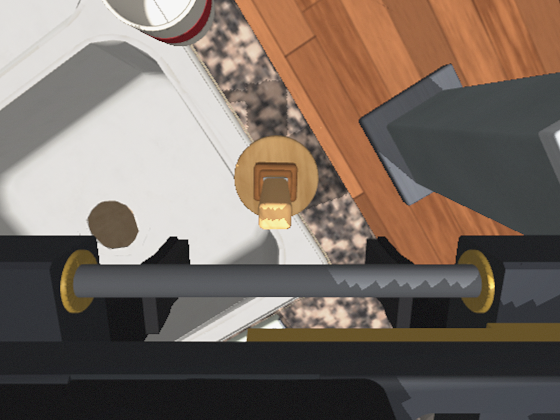

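Request:
{"method": "send_rows", "body": {
  "moves": [8.7, 0, 0, 4.5, 0, 0, 0, 8.7, 0, 0, 4.5, 0, 0, 0, 8.7, 0, 0, 3.0, 0, 0, 0, 8.7, 0, 0, 1.5, 0, 0, 0, 0.5, 0, 0, 0, 0, 0, 0, 0.5, 0, 0, 0, 0, 0, 0, 0.5, 0, 0, 0, 0, 0, 0, 0.5, 0, 0, 0, 0, 0, 0, 0.5, 0, 0, 0, 0, 0, 0, 0.5, 0, 0, 0, 0, 0, 0]
}}

```text
time_s: 3.75
tool_pos: [0.4399, -0.2813, 0.1151]
tool_rot: [[-0.529, -0.848, 0.001], [-0.848, 0.529, -0.0], [-0.0, -0.001, -1.0]]
ft_force: [-0.4, 0.4, -0.2]
gripper_width: 0.0472
gripper_force: 0.0
```

Request:
{"method": "send_rows", "body": {
  "moves": [0.5, 0, 0, 0, 0, 0, 0, 0.5, 0, 0, 0, 0, 0, 0]
}}

```text
time_s: 3.95
tool_pos: [0.4397, -0.2813, 0.1147]
tool_rot: [[-0.53, -0.848, 0.0], [-0.848, 0.53, -0.0], [-0.0, -0.0, -1.0]]
ft_force: [0.4, 0.4, 0.7]
gripper_width: 0.0307
gripper_force: 0.0
```

Request:
{"method": "send_rows", "body": {
  "moves": [0.5, 0, 0, 0, 0, 0, 0, 0.5, 0, 0, 0, 0, 0, 0, 0.5, 0, 0, 0, 0, 0, 0]
}}

```text
time_s: 4.25
tool_pos: [0.4397, -0.2813, 0.1145]
tool_rot: [[-0.53, -0.848, -0.0], [-0.848, 0.53, 0.0], [0.0, 0.0, -1.0]]
ft_force: [0.5, -0.4, -0.5]
gripper_width: 0.0241
gripper_force: 29.8
```

```bash
cat >> h.py <<'E'
YAW=-1.2; ORG=np.array([.622,.124,0])
SX=np.array([np.cos(np.radians(YAW)),np.sin(np.radians(YAW)),0]);SY=np.array([-SX[1],SX[0],0])
def S(x,y,z): return ORG+SX*x/1000+SY*y/1000+np.array([0,0,z/1000])
def toS(p): d=np.asarray(p)-ORG; return np.array([d@SX,d@SY,d[2]])*1000
GH=.1047  # underside to TCP along axis
E
python3 - <<'E'
from h import *
s=observe();print(s['gripper_width'],s['gripper_force'],s['tool_pos'])
z=.032+.004+GH
# grip point at underside+GH; lift, go beside the cheese, lower, push
plan([(.5,*pose((.4399,-.2813,.20),147.9),2),(.5,*pose(S(-112,-245,220),165),4),(.5,*pose(S(-118,-205,220),178.8),2),(.5,*pose(S(-118,-205,z*1000),178.8),2)])
E
```

```text
0.02407342073563982 29.777412093244493 [ 0.43972186 -0.28128785  0.11450204]
[0.5, 0, 0, -4.3, 0, 0, 0, 0.5, 0, 0, -4.2, 0, 0, 0, 0.5, -4.3, 0.8, -0.5, 0, 0, -0.07, 0.5, -4.4, 0.4, -0.5, 0, 0, -0.08, 0.5, -4.3, 0.2, -0.5, 0, 0, -0.07, 0.5, -4.4, -0.2, -0.6, 0, 0, -0.08, 0.5, -1.9, 0.7, 0, 0, 0, -0.12, 0.5, -2, 0.6, 0, 0, 0, -0.12, 0.5, 0, 0, 4, 0, 0, 0, 0.5, 0.1, 0, 4, 0, 0, 0]
end [ 0.4994 -0.0789  0.1405] [[-0.018, -1.0, -0.0], [-1.0, 0.018, 0.0], [-0.0, 0.0, -1.0]]
```

Request:
{"method": "send_rows", "body": {
  "moves": [0.5, 0, 0, -4.3, 0, 0, 0, 0.5, 0, 0, -4.2, 0, 0, 0, 0.5, -4.3, 0.8, -0.5, 0, 0, -0.07, 0.5, -4.4, 0.4, -0.5, 0, 0, -0.08, 0.5, -4.3, 0.2, -0.5, 0, 0, -0.07, 0.5, -4.4, -0.2, -0.6, 0, 0, -0.08, 0.5, -1.9, 0.7, 0, 0, 0, -0.12, 0.5, -2, 0.6, 0, 0, 0, -0.12, 0.5, 0, 0, 4, 0, 0, 0, 0.5, 0.1, 0, 4, 0, 0, 0]
}}

```text
time_s: 5.25
tool_pos: [0.5001, -0.0778, 0.1407]
tool_rot: [[-0.016, -1.0, 0.004], [-1.0, 0.016, 0.001], [-0.001, -0.004, -1.0]]
ft_force: [0.0, 0.6, -2.5]
gripper_width: 0.0238
gripper_force: 29.9
```

Request:
{"method": "send_rows", "body": {
  "moves": [0.5, 0, 0, 0, 0, 0, 0, 0.5, 0, 0, 0, 0, 0, 0]
}}

```text
time_s: 5.45
tool_pos: [0.4995, -0.0792, 0.1408]
tool_rot: [[-0.018, -1.0, -0.001], [-1.0, 0.018, -0.001], [0.001, 0.001, -1.0]]
ft_force: [0.1, -0.5, -0.2]
gripper_width: 0.0237
gripper_force: 29.9
```

```bash
python3 - <<'E'
from h import *
s=observe();print(toS(s['tool_pos']),s['ft_force'],np.round(s['tool_rot'],3).tolist())
f=grab('scene');c=f['color'][140:340,180:380,::-1]
cv2.imwrite('pics/s1.png',cv2.resize(c,None,fx=3,fy=3,interpolation=cv2.INTER_CUBIC))
E
```

```text
[-118.17101442 -205.67557432  140.76428569] [ 0.10189711 -0.4998412  -0.21951528] [[-0.018, -1.0, -0.001], [-1.0, 0.018, -0.001], [0.001, 0.001, -1.0]]
```

View pics/s1.png

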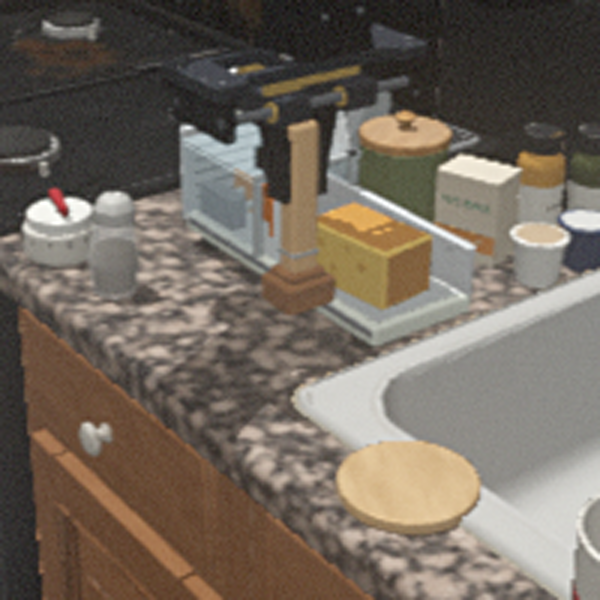

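Request:
{"method": "send_rows", "body": {
  "moves": [0.5, 0, -1, 0, 0, 0, 0, 0.5, 0, -0.5, 0, 0, 0, 0, 0.5, 0, -0.4, 0, 0, 0, 0, 0.5, 0, -0.4, 0, 0, 0, 0, 0.5, 0, -0.3, 0, 0, 0, 0, 0.5, 0, -0.3, 0, 0, 0, 0, 0.5, 0, -0.3, 0, 0, 0, 0, 0.5, 0, -0.2, 0, 0, 0, 0, 0.5, 0, -0.2, 0, 0, 0, 0, 0.5, 0, 0, 0, 0, 0, 0]
}}

```text
time_s: 6.5
tool_pos: [0.5358, -0.0796, 0.1405]
tool_rot: [[-0.018, -1.0, 0.001], [-1.0, 0.018, -0.0], [0.0, -0.001, -1.0]]
ft_force: [-0.8, -0.3, -0.8]
gripper_width: 0.024
gripper_force: 29.9
```

Request:
{"method": "send_rows", "body": {
  "moves": [0.5, 0, -0.2, 0, 0, 0, 0, 0.5, 0, 0, 0, 0, 0, 0, 0.5, 0, 0, 0, 0, 0, 0]
}}

```text
time_s: 6.8
tool_pos: [0.5376, -0.0796, 0.1406]
tool_rot: [[-0.018, -1.0, 0.001], [-1.0, 0.018, 0.0], [-0.0, -0.001, -1.0]]
ft_force: [-0.3, 1.0, -2.1]
gripper_width: 0.0239
gripper_force: 29.9
```

Request:
{"method": "send_rows", "body": {
  "moves": [0.5, 0, -0.1, 0, 0, 0, 0, 0.5, 0, 0, 0, 0, 0, 0, 0.5, 0, 0, 0, 0, 0, 0]
}}

```text
time_s: 7.1
tool_pos: [0.5383, -0.0796, 0.1406]
tool_rot: [[-0.018, -1.0, -0.0], [-1.0, 0.018, -0.0], [0.0, 0.0, -1.0]]
ft_force: [-1.5, 0.2, -0.8]
gripper_width: 0.024
gripper_force: 29.9
```

```bash
python3 - <<'E'
from h import *
s=observe();print(toS(s['tool_pos']),s['ft_force'])
E
```

```text
[ -79.43003961 -205.31755666  140.55122102] [-1.51760335  0.19218443 -0.80925712]
```

Request:
{"method": "send_rows", "body": {
  "moves": [0.5, 0, -0.1, 0, 0, 0, 0, 0.5, 0, 0, 0, 0, 0, 0, 0.5, 0, 0, 0, 0, 0, 0]
}}

```text
time_s: 7.4
tool_pos: [0.5395, -0.0796, 0.1405]
tool_rot: [[-0.018, -1.0, 0.0], [-1.0, 0.018, 0.0], [-0.0, -0.0, -1.0]]
ft_force: [-0.7, -0.6, -1.5]
gripper_width: 0.0237
gripper_force: 29.9
```

Request:
{"method": "send_rows", "body": {
  "moves": [0.5, 0, -0.1, 0, 0, 0, 0, 0.5, 0, 0, 0, 0, 0, 0, 0.5, 0, 0, 0, 0, 0, 0]
}}

```text
time_s: 7.7
tool_pos: [0.5405, -0.0797, 0.1405]
tool_rot: [[-0.018, -1.0, 0.0], [-1.0, 0.018, -0.0], [0.0, -0.0, -1.0]]
ft_force: [-1.5, 0.8, -0.7]
gripper_width: 0.0239
gripper_force: 29.9
```

Request:
{"method": "send_rows", "body": {
  "moves": [0.5, 0, -0.1, 0, 0, 0, 0, 0.5, 0, 0, 0, 0, 0, 0, 0.5, 0, 0, 0, 0, 0, 0]
}}

```text
time_s: 8.0
tool_pos: [0.5409, -0.0797, 0.1405]
tool_rot: [[-0.018, -1.0, -0.001], [-1.0, 0.018, -0.0], [0.0, 0.001, -1.0]]
ft_force: [-2.9, 1.1, -1.2]
gripper_width: 0.0239
gripper_force: 29.9
```

Request:
{"method": "send_rows", "body": {
  "moves": [0.5, 0, -0.1, 0, 0, 0, 0, 0.5, 0, 0, 0, 0, 0, 0, 0.5, 0, 0, 0, 0, 0, 0]
}}

```text
time_s: 8.3
tool_pos: [0.5412, -0.0798, 0.1402]
tool_rot: [[-0.018, -1.0, -0.003], [-1.0, 0.018, -0.0], [0.0, 0.003, -1.0]]
ft_force: [-4.6, 0.6, 1.3]
gripper_width: 0.024
gripper_force: 29.9
```

Request:
{"method": "send_rows", "body": {
  "moves": [0.5, 0, -0.1, 0, 0, 0, 0, 0.5, 0, 0, 0, 0, 0, 0, 0.5, 0, 0, 0, 0, 0, 0]
}}

```text
time_s: 8.6
tool_pos: [0.5415, -0.08, 0.14]
tool_rot: [[-0.018, -1.0, -0.005], [-1.0, 0.018, -0.0], [0.001, 0.005, -1.0]]
ft_force: [-7.2, 0.7, 2.0]
gripper_width: 0.0238
gripper_force: 29.9
```

```bash
python3 - <<'E'
from h import *
s=observe();print(toS(s['tool_pos']),s['ft_force'],s['ft_torque'])
f=grab('top');P=f['P']
c=f['color'][140:215,190:330,::-1]
cv2.imwrite('pics/t2.png',cv2.resize(c,None,fx=5.5,fy=5.5,interpolation=cv2.INTER_CUBIC))
E
```

```text
[ -76.25136367 -205.63066109  140.04933492] [-7.22321964  0.73588946  1.99626074] [0.09607133 2.24606223 0.04992162]
```

View pics/t2.png

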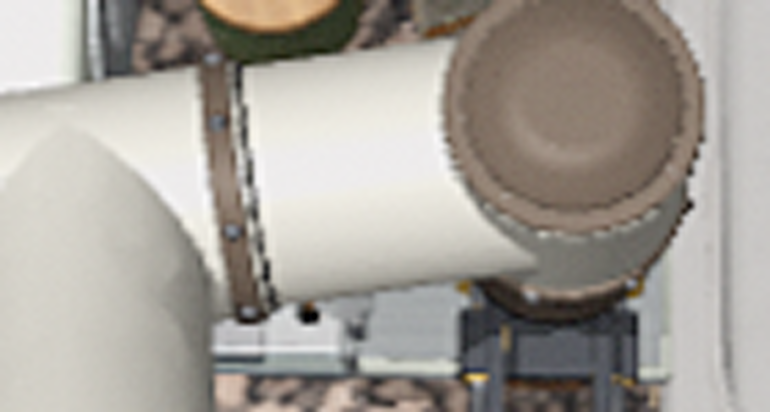

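```bash
sed -i 's/ORG=np.array(\[.622/ORG=np.array([.624/' h.py; python3 - <<'E'
from h import *
plan([(.5,*pose(S(-120,-205,142),178.8),2),(.5,*pose(S(-120,-210,225),178.8),2),(.5,*pose(S(-29,-345,225),178.8,36),6),
(.5,*pose(S(-29,-345,133),178.8,36),3)])
E
```

```text
[0.5, 0, 2.1, -0.1, 0, 0, 0, 0.5, -0.1, 2.1, -0.1, 0, 0, 0, 0.5, 0.3, 0, -4.1, 0, 0, 0, 0.5, 0.2, 0, -4.2, 0, 0, 0, 0.5, 2.3, -1.5, 0, 0, -0.1, 0, 0.5, 2.2, -1.5, -0.2, 0, -0.11, 0, 0.5, 2.2, -1.5, -0.5, 0, -0.1, 0, 0.5, 2.2, -1.5, -0.7, 0, -0.11, 0, 0.5, 2, -1.5, -0.9, 0, -0.1, 0, 0.5, 2, -1.5, -1.1, 0.01, -0.11, 0]
[0.5, 1.8, 0, 2.5, 0, 0, 0, 0.5, 1.8, 0, 2.4, 0, 0, 0, 0.5, 1.8, 0, 2.5, 0, 0, 0]
end [ 0.5876 -0.2204  0.133 ] [[-0.017, -1.0, 0.017], [-0.808, 0.024, 0.589], [-0.589, -0.004, -0.808]]
```

Request:
{"method": "send_rows", "body": {
  "moves": [0.5, 0, 2.1, -0.1, 0, 0, 0, 0.5, -0.1, 2.1, -0.1, 0, 0, 0, 0.5, 0.3, 0, -4.1, 0, 0, 0, 0.5, 0.2, 0, -4.2, 0, 0, 0, 0.5, 2.3, -1.5, 0, 0, -0.1, 0, 0.5, 2.2, -1.5, -0.2, 0, -0.11, 0, 0.5, 2.2, -1.5, -0.5, 0, -0.1, 0, 0.5, 2.2, -1.5, -0.7, 0, -0.11, 0, 0.5, 2, -1.5, -0.9, 0, -0.1, 0, 0.5, 2, -1.5, -1.1, 0, -0.11, 0]
}}

```text
time_s: 9.65
tool_pos: [0.5915, -0.2223, 0.2261]
tool_rot: [[-0.012, -1.0, 0.017], [-0.808, 0.02, 0.589], [-0.589, -0.006, -0.808]]
ft_force: [-0.2, 0.4, -1.2]
gripper_width: 0.024
gripper_force: 29.9
```

Request:
{"method": "send_rows", "body": {
  "moves": [0.5, 0, 0, 0, 0, 0, 0]
}}

```text
time_s: 9.75
tool_pos: [0.591, -0.2264, 0.2198]
tool_rot: [[-0.023, -1.0, 0.014], [-0.808, 0.027, 0.589], [-0.589, 0.002, -0.808]]
ft_force: [-1.2, 0.7, -3.0]
gripper_width: 0.0244
gripper_force: 30.0
```

```bash
python3 - <<'E'
from h import *
import pickle
s=observe();print(toS(s['tool_pos']),np.round(s['tool_rot'],3).tolist())
for n in('top','scene'): pickle.dump(grab(n),open(n+'1.pkl','wb'))
f=pickle.load(open('top1.pkl','rb'));g=pickle.load(open('scene1.pkl','rb'))
a=cv2.resize(f['color'][150:220,190:330,::-1],(400,200),interpolation=cv2.INTER_CUBIC)
b=cv2.resize(g['color'][140:260,200:360,::-1],(800,600),interpolation=cv2.INTER_CUBIC); b[:200,:400]=a
cv2.imwrite('pics/ts3.png',b)
P=f['P'];hsv=cv2.cvtColor(f['color'],cv2.COLOR_RGB2HSV)
m=(P[...,2]>.074)&(P[...,2]<.09)&(hsv[...,1]>130)&(P[...,0]>.52)&(P[...,0]<.64)&(P[...,1]<.0)&(P[...,1]>-.16)
q=P[m];print(m.sum());r=cv2.minAreaRect((q[:,:2]*1000).astype(np.float32));print(r,toS([*(np.array(r[0])/1000),.08]))
plan([(.5,*pose(S(-29,-345,133),178.8,36),3)])
E
```

```text
[ -25.6538537  -350.98859763  219.82917851] [[-0.023, -1.0, 0.014], [-0.808, 0.027, 0.589], [-0.589, 0.002, -0.808]]
662
((591.7041015625, -84.55802917480469), (88.48006439208984, 54.04368209838867), 89.50862884521484) [ -27.9211056  -209.18864322   80.        ]
[0.5, 1.7, 0.1, 2.5, 0, 0, 0, 0.5, 1.7, 0, 2.4, 0, 0, 0, 0.5, 1.8, 0.1, 2.5, 0, 0, 0]
end [ 0.588  -0.2208  0.1328] [[-0.018, -1.0, 0.013], [-0.809, 0.022, 0.588], [-0.588, -0.0, -0.809]]
```

View pics/ts3.png

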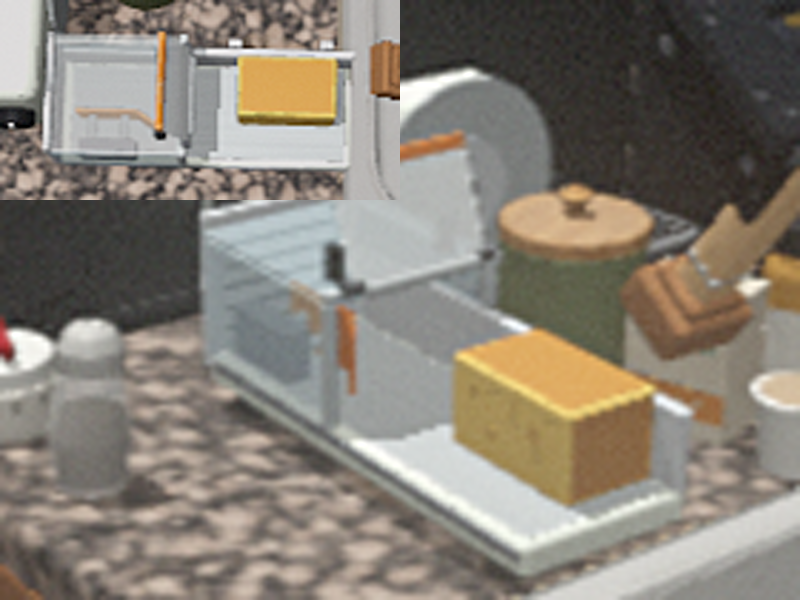

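Request:
{"method": "send_rows", "body": {
  "moves": [0.5, 1.7, 0.1, 2.5, 0, 0, 0, 0.5, 1.7, 0, 2.4, 0, 0, 0, 0.5, 1.8, 0.1, 2.5, 0, 0, 0, 0.5, 0, 0, 0, 0, 0, 0, 0.5, 0, 0, 0, 0, 0, 0]
}}

```text
time_s: 10.35
tool_pos: [0.5875, -0.2178, 0.1362]
tool_rot: [[-0.012, -1.0, 0.011], [-0.809, 0.016, 0.587], [-0.587, -0.002, -0.809]]
ft_force: [0.3, -0.2, -0.0]
gripper_width: 0.0238
gripper_force: 30.0
```

```bash
python3 - <<'E'
from h import *
s=observe();print(toS(s['tool_pos']),s['ft_force'],np.round(s['tool_rot'],3).tolist())
plan([(.5,*pose(S(-29,-325,132.5),178.8,36),4),(.5,*pose(S(-29,-280,132.5),178.8,36),9),(.5,*pose(S(-29,-175,132.5),178.8,36),21)])
E
```

```text
[ -29.28528562 -342.52347426  136.19152536] [ 0.2702534  -0.23248869 -0.02144796] [[-0.012, -1.0, 0.011], [-0.809, 0.016, 0.587], [-0.587, -0.002, -0.809]]
[0.5, -0.3, 0, 0.3, 0, 0, 0, 0.5, -0.3, 0, 0.4, 0, 0, 0, 0.5, -0.3, 0, 0.3, 0, 0, 0, 0.5, -0.3, 0, 0.3, 0, 0, 0, 0.5, -0.4, 0, 0.3, 0, 0, 0, 0.5, -0.4, 0, 0.3, 0, 0, 0, 0.5, -0.4, 0, 0.3, 0, 0, 0, 0.5, -0.4, 0, 0.3, 0, 0, 0, 0.5, -0.4, 0, 0.3, 0, 0, 0, 0.5, -0.4, 0, 0.3, 0, 0, 0]
[0.5, -0.4, 0, 0.3, 0, 0, 0, 0.5, -0.4, 0, 0.3, 0, 0, 0, 0.5, -0.4, -0.1, 0.3, 0, 0, 0, 0.5, -0.4, 0, 0.3, 0, 0, 0, 0.5, -0.4, 0, 0.3, 0, 0, 0, 0.5, -0.4, 0, 0.3, 0, 0, 0, 0.5, -0.4, 0, 0.3, 0, 0, 0, 0.5, -0.4, 0, 0.3, 0, 0, 0, 0.5, -0.4, 0, 0.3, 0, 0, 0, 0.5, -0.4, 0, 0.2, 0, 0, 0]
[0.5, -0.5, 0, 0.3, 0, 0, 0, 0.5, -0.4, 0, 0.3, 0, 0, 0, 0.5, -0.4, 0, 0.3, 0, 0, 0, 0.5, -0.4, 0, 0.3, 0, 0, 0, 0.5, -0.4, 0, 0.3, 0, 0, 0, 0.5, -0.4, 0, 0.3, 0, 0, 0, 0.5, -0.4, 0, 0.3, 0, 0, 0, 0.5, -0.4, 0, 0.3, 0, 0, 0, 0.5, -0.4, 0, 0.3, 0, 0, 0, 0.5, -0.4, 0, 0.3, 0, 0, 0]
[0.5, -0.4, 0, 0.3, 0, 0, 0, 0.5, -0.4, 0, 0.3, 0, 0, 0, 0.5, -0.4, 0, 0.2, 0, 0, 0, 0.5, -0.4, 0, 0.3, 0, 0, 0]
end [ 0.5913 -0.0509  0.1326] [[-0.012, -1.0, 0.011], [-0.809, 0.016, 0.587], [-0.587, -0.002, -0.809]]
```

Request:
{"method": "send_rows", "body": {
  "moves": [0.5, -0.3, 0, 0.3, 0, 0, 0, 0.5, -0.3, 0, 0.4, 0, 0, 0, 0.5, -0.3, 0, 0.3, 0, 0, 0, 0.5, -0.3, 0, 0.3, 0, 0, 0, 0.5, -0.4, 0, 0.3, 0, 0, 0, 0.5, -0.4, 0, 0.3, 0, 0, 0, 0.5, -0.4, 0, 0.3, 0, 0, 0, 0.5, -0.4, 0, 0.3, 0, 0, 0, 0.5, -0.4, 0, 0.3, 0, 0, 0, 0.5, -0.4, 0, 0.3, 0, 0, 0]
}}

```text
time_s: 11.35
tool_pos: [0.5877, -0.1706, 0.131]
tool_rot: [[-0.015, -1.0, 0.01], [-0.808, 0.018, 0.589], [-0.589, 0.0, -0.808]]
ft_force: [0.5, -1.9, -0.0]
gripper_width: 0.0238
gripper_force: 30.0
```

```bash
cat >> h.py <<'E'
def look(save=None):
    s=observe();print(s['time_s'],toS(s['tool_pos']).round(1),np.round(s['ft_force'],1))
    g=grab('scene')
    if save:
        cv2.imwrite('pics/'+save,cv2.resize(g['color'][140:260,200:360,::-1],(800,600),interpolation=cv2.INTER_CUBIC))
    P=g['P'];hsv=cv2.cvtColor(g['color'],cv2.COLOR_RGB2HSV)
    q=P.reshape(-1,3);q=np.array([((q-ORG)@SX)*1000,((q-ORG)@SY)*1000,q[:,2]*1000]).T
    m=(hsv[...,1].ravel()>110)&(hsv[...,0].ravel()<30)&(q[:,0]<-40)&(q[:,0]>-70)&(q[:,2]>36)&(q[:,2]<80)&(q[:,1]>-262)&(q[:,1]<-30)
    q=q[m]
    if len(q)>20: print('side face',len(q),'y',np.percentile(q[:,1],[1,99]).round(1),'x-fit [slope,x at mean]',np.polyfit(q[:,1]-q[:,1].mean(),q[:,0],1).round(3))
E
python3 -c "
from h import *
look()"
```

```text
11.35 [ -30.1 -295.3  131. ] [ 0.5 -1.9 -0. ]
side face 508 y [-260.2  -68.5] x-fit [slope,x at mean] [ -0.067 -55.994]
```

Request:
{"method": "send_rows", "body": {
  "moves": [0.5, -0.4, -0.1, 0.2, 0, 0, 0, 0.5, -0.4, 0, 0.3, 0, 0, 0, 0.5, -0.4, 0, 0.2, 0, 0, 0, 0.5, -0.4, 0, 0.3, 0, 0, 0, 0.5, -0.4, 0, 0.3, 0, 0, 0, 0.5, -0.4, 0, 0.3, 0, 0, 0]
}}

```text
time_s: 12.0
tool_pos: [0.5892, -0.1418, 0.1322]
tool_rot: [[-0.015, -1.0, 0.01], [-0.808, 0.018, 0.589], [-0.589, 0.0, -0.808]]
ft_force: [0.4, -1.1, -1.2]
gripper_width: 0.0236
gripper_force: 30.0
```

```bash
python3 -c "
from h import *
look('s5.png')"
```

```text
12.0 [ -29.2 -266.5  132.2] [ 0.4 -1.1 -1.2]
side face 462 y [-231.4  -67.4] x-fit [slope,x at mean] [ -0.082 -55.338]
```

View pics/s5.png

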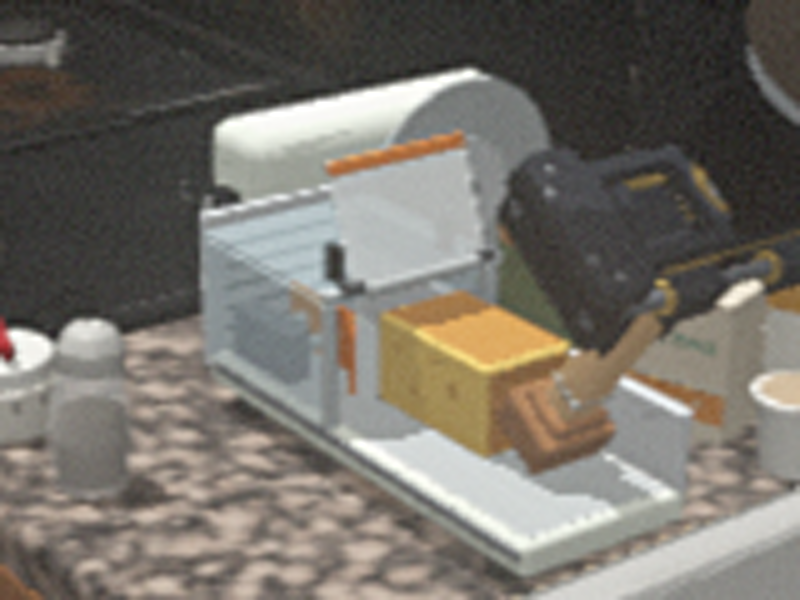

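Request:
{"method": "send_rows", "body": {
  "moves": [0.5, -0.4, 0, 0.3, 0, 0, 0, 0.5, -0.4, 0, 0.3, 0, 0, 0, 0.5, -0.4, -0.05, 0.3, 0, 0, 0, 0.5, -0.4, 0, 0.3, 0, 0, 0, 0.5, -0.4, 0, 0.3, 0, 0, 0, 0.5, -0.4, 0, 0.25, 0, 0, 0]
}}

```text
time_s: 12.65
tool_pos: [0.5902, -0.114, 0.1324]
tool_rot: [[-0.014, -1.0, 0.011], [-0.81, 0.018, 0.586], [-0.586, -0.001, -0.81]]
ft_force: [-1.3, -7.0, -0.3]
gripper_width: 0.0237
gripper_force: 30.0
```

Request:
{"method": "send_rows", "body": {
  "moves": [0.5, -0.4, 0, 0.3, 0, 0, 0, 0.5, -0.4, 0, 0.3, 0, 0, 0, 0.5, -0.4, -0.05, 0.3, 0, 0, 0, 0.5, -0.4, 0, 0.3, 0, 0, 0, 0.5, -0.4, 0, 0.3, 0, 0, 0, 0.5, -0.4, 0, 0.25, 0, 0, 0]
}}

```text
time_s: 13.25
tool_pos: [0.591, -0.0828, 0.1321]
tool_rot: [[-0.015, -1.0, 0.01], [-0.808, 0.018, 0.589], [-0.589, 0.001, -0.808]]
ft_force: [-1.7, -3.8, -1.3]
gripper_width: 0.0235
gripper_force: 30.0
```

```bash
python3 -c "
from h import *
look('s6.png')"
```

```text
13.25 [ -28.7 -207.4  132.1] [-1.7 -3.8 -1.3]
side face 314 y [-173.2  -74.5] x-fit [slope,x at mean] [ -0.13  -54.561]
```

View pics/s6.png

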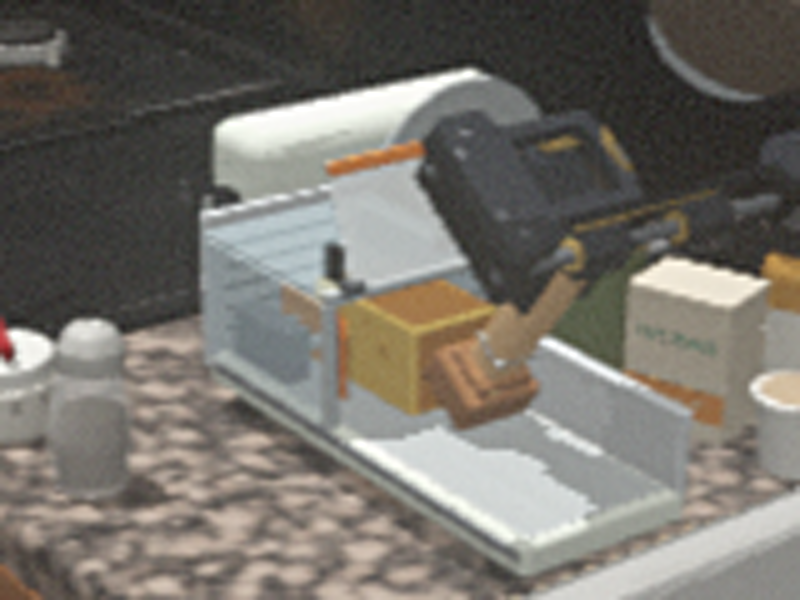

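Request:
{"method": "send_rows", "body": {
  "moves": [0.5, -0.4, 0, 0.3, 0, 0, 0, 0.5, -0.4, 0, 0.3, 0, 0, 0, 0.5, -0.4, -0.05, 0.3, 0, 0, 0, 0.5, -0.4, 0, 0.3, 0, 0, 0, 0.5, -0.4, 0, 0.3, 0, 0, 0, 0.5, -0.4, 0, 0.25, 0, 0, 0, 0.5, 0, 0, 0, 0, 0, 0]
}}

```text
time_s: 14.0
tool_pos: [0.5918, -0.0523, 0.1319]
tool_rot: [[-0.015, -1.0, 0.009], [-0.807, 0.017, 0.59], [-0.59, 0.001, -0.808]]
ft_force: [-1.3, -1.4, -1.9]
gripper_width: 0.0239
gripper_force: 30.0
```

Request:
{"method": "send_rows", "body": {
  "moves": [0.5, -0.24, 0, 0.17, 0, 0, 0, 0.5, -0.24, 0, 0.17, 0, 0, 0, 0.5, 0, 0, 0, 0, 0, 0]
}}

```text
time_s: 14.3
tool_pos: [0.592, -0.0471, 0.132]
tool_rot: [[-0.015, -1.0, 0.009], [-0.808, 0.018, 0.589], [-0.589, 0.001, -0.808]]
ft_force: [-0.8, -3.1, -2.0]
gripper_width: 0.0242
gripper_force: 30.0
```

Request:
{"method": "send_rows", "body": {
  "moves": [0.5, -0.16, 0, 0.12, 0, 0, 0, 0.5, 0, 0, 0, 0, 0, 0, 0.5, 0, 0, 0, 0, 0, 0]
}}

```text
time_s: 14.6
tool_pos: [0.5921, -0.0454, 0.132]
tool_rot: [[-0.015, -1.0, 0.01], [-0.808, 0.018, 0.589], [-0.589, 0.001, -0.808]]
ft_force: [-1.7, -3.6, -0.6]
gripper_width: 0.0235
gripper_force: 30.0
```

Request:
{"method": "send_rows", "body": {
  "moves": [0.5, -0.16, 0, 0.12, 0, 0, 0, 0.5, 0, 0, 0, 0, 0, 0, 0.5, 0, 0, 0, 0, 0, 0]
}}

```text
time_s: 14.9
tool_pos: [0.5923, -0.0434, 0.1321]
tool_rot: [[-0.015, -1.0, 0.01], [-0.808, 0.018, 0.589], [-0.589, 0.001, -0.808]]
ft_force: [-3.2, -3.6, -2.1]
gripper_width: 0.0234
gripper_force: 30.0
```

Request:
{"method": "send_rows", "body": {
  "moves": [0.5, -0.16, 0, 0.12, 0, 0, 0, 0.5, 0, 0, 0, 0, 0, 0, 0.5, 0, 0, 0, 0, 0, 0]
}}

```text
time_s: 15.2
tool_pos: [0.5925, -0.0413, 0.1321]
tool_rot: [[-0.015, -1.0, 0.01], [-0.808, 0.018, 0.589], [-0.589, 0.0, -0.808]]
ft_force: [-2.2, -3.6, -0.3]
gripper_width: 0.0242
gripper_force: 30.0
```

Request:
{"method": "send_rows", "body": {
  "moves": [0.5, -0.16, 0, 0.12, 0, 0, 0, 0.5, 0, 0, 0, 0, 0, 0, 0.5, 0, 0, 0, 0, 0, 0]
}}

```text
time_s: 15.5
tool_pos: [0.5925, -0.0408, 0.1324]
tool_rot: [[-0.014, -1.0, 0.011], [-0.809, 0.018, 0.587], [-0.587, -0.0, -0.809]]
ft_force: [-2.6, -7.4, 0.4]
gripper_width: 0.0236
gripper_force: 30.0
```

Request:
{"method": "send_rows", "body": {
  "moves": [0.5, -0.16, 0, 0.12, 0, 0, 0, 0.5, 0, 0, 0, 0, 0, 0, 0.5, 0, 0, 0, 0, 0, 0]
}}

```text
time_s: 15.8
tool_pos: [0.5929, -0.0395, 0.133]
tool_rot: [[-0.014, -1.0, 0.012], [-0.81, 0.018, 0.586], [-0.586, -0.002, -0.81]]
ft_force: [-3.1, -9.2, 2.1]
gripper_width: 0.0238
gripper_force: 30.0
```

```bash
python3 -c "
from h import *
look()"
```

```text
15.8 [ -27.6 -164.1  133. ] [-3.1 -9.2  2.1]
side face 139 y [-130.1  -73.9] x-fit [slope,x at mean] [ -0.304 -52.947]
```

Request:
{"method": "send_rows", "body": {
  "moves": [0.5, -0.16, 0, 0.12, 0, 0, 0, 0.5, 0, 0, 0, 0, 0, 0, 0.5, 0, 0, 0, 0, 0, 0]
}}

```text
time_s: 16.15
tool_pos: [0.5935, -0.0378, 0.1333]
tool_rot: [[-0.013, -1.0, 0.013], [-0.81, 0.018, 0.586], [-0.586, -0.003, -0.81]]
ft_force: [-2.8, -10.4, 2.3]
gripper_width: 0.0241
gripper_force: 30.0
```

```bash
python3 - <<'E'
from h import *
s=observe();print(toS(s['tool_pos']),s['ft_force'],s['tool_rot'][2])
f=grab('top');a=f['color'][150:220,190:330,::-1];g=grab('scene');b=cv2.resize(g['color'][170:250,230:340,::-1],(800,580),interpolation=cv2.INTER_CUBIC)
cv2.imwrite('pics/s7.png',b)
# pusher slip: handle axis from foot
# back straight out 45mm, up, upright
plan([(.5,*pose(S(-29,-215,136),178.8,36),4),(.5,*pose(S(-29,-330,140),178.8,36),4),(.5,*pose(S(-35,-340,220),178.8,36),2)])
E
```

```text
[ -27.11433259 -162.42712631  133.30194469] [ -2.80233307 -10.43342726   2.28402823] [-0.58592333 -0.00307731 -0.81036065]
[0.5, 1, 0.1, -0.8, 0, 0, 0, 0.5, 1.1, 0, -0.8, 0, 0, 0, 0.5, 1, 0.1, -0.9, 0, 0, 0, 0.5, 1, 0, -0.8, 0, 0, 0, 0.5, 2.3, 0, -1.8, 0, 0, 0, 0.5, 2.2, 0, -1.7, 0, 0, 0, 0.5, 2.3, 0, -1.8, 0, 0, 0, 0.5, 2.3, 0, -1.8, 0, 0, 0, 0.5, -1.9, 0.3, -3.5, 0, 0, 0, 0.5, -2, 0.3, -3.5, 0, 0, 0]
end [ 0.582  -0.215   0.2198] [[-0.013, -1.0, 0.013], [-0.81, 0.018, 0.586], [-0.586, -0.003, -0.81]]
```

View pics/s7.png

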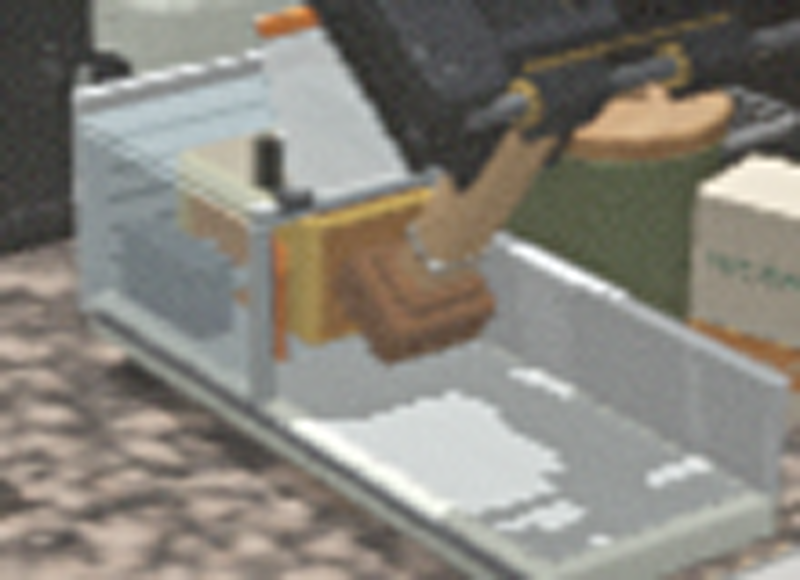

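```bash
python3 - <<'E'
from h import *
f=grab('scene')
def pr(x,y,z):
    p=cv2.projectPoints(S(x,y,z).reshape(1,3),cv2.Rodrigues(f['R'])[0],f['t'],f['K'],None)[0].ravel()
    return ((p-[230,170]+.5)*[800/110,580/80]).round(0)
for y in(-90,-95,-100,-110): print('tail',y,pr(-56,y,82),pr(-56,y,32))
print('table end corners',pr(-95,-270,32),pr(0,-270,32),'fence end top',pr(0,-270,74),'mouth post bottom',pr(-92,-118,32),'top',pr(-92,-118,106),pr(0,-118,106),'plate corner roof',pr(-92,0,104))
E
```

```text
tail -90 [313. 220.] [313. 347.]
tail -95 [321. 225.] [321. 352.]
tail -100 [330. 229.] [329. 357.]
tail -110 [346. 238.] [345. 366.]
table end corners [542. 574.] [765. 493.] fence end top [772. 379.] mouth post bottom [275. 400.] top [275. 205.] [487. 149.] plate corner roof [ 92. 109.]
```

Request:
{"method": "send_rows", "body": {
  "moves": [0.5, 1, 0.1, -0.8, 0, 0, 0, 0.5, 1.1, 0, -0.8, 0, 0, 0, 0.5, 1, 0.1, -0.9, 0, 0, 0, 0.5, 1, 0, -0.8, 0, 0, 0, 0.5, 2.3, 0, -1.8, 0, 0, 0, 0.5, 2.2, 0, -1.7, 0, 0, 0, 0.5, 2.3, 0, -1.8, 0, 0, 0, 0.5, 0, 0, 0, 0, 0, 0]
}}

```text
time_s: 17.1
tool_pos: [0.5883, -0.1782, 0.1368]
tool_rot: [[-0.018, -1.0, 0.013], [-0.809, 0.022, 0.588], [-0.588, -0.0, -0.809]]
ft_force: [0.3, 0.4, -1.4]
gripper_width: 0.0239
gripper_force: 30.0
```

```bash
python3 - <<'E'
from h import *
s=observe();print(toS(s['tool_pos']),s['ft_force'])
for n in('scene','wrist'):
    f=grab(n);P=f['P'];hsv=cv2.cvtColor(f['color'],cv2.COLOR_RGB2HSV).reshape(-1,3)
    q=P.reshape(-1,3);q=np.array([((q-ORG)@SX)*1000,((q-ORG)@SY)*1000,q[:,2]*1000]).T
    m=(hsv[:,1]>90)&(hsv[:,0]<30)&(q[:,0]>-52)&(q[:,0]<-3)&(q[:,2]>38)&(q[:,2]<76)&(q[:,1]>-135)&(q[:,1]<-70)
    k=q[m]; print(n,m.sum(), np.percentile(k,[5,50,95],axis=0).round(1).tolist() if m.sum() else '')
    if m.sum()>30: print('slope dy/dx',np.polyfit(k[:,0],k[:,1],1))
    # mouth frame: steel points, table end
    m=(q[:,2]>99)&(q[:,2]<110)&(q[:,0]>-90)&(q[:,0]<0)&(q[:,1]>-140)&(q[:,1]<-100); print('frame front y',m.sum(),np.percentile(q[m][:,1],[2,10,50]) if m.sum() else '')
    m=(abs(q[:,2]-32)<3)&(q[:,0]>-80)&(q[:,0]<-20)&(q[:,1]<-200)&(q[:,1]>-290); print('table end y',m.sum(),np.percentile(q[m][:,1],[1,3]) if m.sum() else '')
E
```

```text
[ -29.37907692 -302.92206998  136.79475254] [ 0.29421794  0.37649964 -1.35139103]
scene 185 [[-50.5, -93.6, 39.2], [-28.9, -90.8, 56.4], [-6.0, -88.2, 73.2]]
slope dy/dx [ 1.90838521e-02 -9.02785088e+01]
frame front y 106 [-128.01834884 -126.40301296 -123.83358831]
table end y 303 [-270.13553399 -269.29693458]
wrist 0 
frame front y 0 
table end y 2877 [-271.23678884 -270.87211337]
```

```bash
python3 - <<'E'
from h import *
plan([(.5,*pose((.575,-.20,.22),178.8,36),2),(.5,*pose((.4397,-.2813,.205),147.9,0),8),(.5,*pose((.4397,-.2813,.1155),147.9,0),4)])
E
```

```text
[0.5, -1.4, 0.6, -4.1, 0, 0, 0, 0.5, -1.5, 0.7, -4.1, 0, 0, 0, 0.5, 1, 1.7, -0.5, 0.02, 0.08, 0.07, 0.5, 1.1, 1.6, -0.4, 0.02, 0.07, 0.06, 0.5, 1.2, 1.5, -0.4, 0.02, 0.08, 0.07, 0.5, 1.4, 1.4, -0.2, 0.03, 0.08, 0.06, 0.5, 1.4, 1.3, -0.3, 0.02, 0.07, 0.07, 0.5, 1.6, 1.2, -0.1, 0.02, 0.08, 0.06, 0.5, 1.6, 1.1, 0, 0.02, 0.08, 0.07, 0.5, 1.7, 1, 0, 0.02, 0.07, 0.06]
[0.5, 0, 0, 2.3, 0, 0, 0, 0.5, 0, 0, 2.2, 0, 0, 0, 0.5, 0.1, 0, 2.3, 0, 0, 0, 0.5, 0, 0, 2.2, 0, 0, 0]
end [ 0.4394 -0.2813  0.1155] [[-0.53, -0.848, 0.001], [-0.848, 0.53, 0.005], [-0.005, 0.002, -1.0]]
```

Request:
{"method": "send_rows", "body": {
  "moves": [0.5, -1.4, 0.6, -4.1, 0, 0, 0, 0.5, -1.5, 0.7, -4.1, 0, 0, 0, 0.5, 1, 1.7, -0.5, 0.02, 0.08, 0.07, 0.5, 1.1, 1.6, -0.4, 0.02, 0.07, 0.06, 0.5, 1.2, 1.5, -0.4, 0.02, 0.08, 0.07, 0.5, 1.4, 1.4, -0.2, 0.03, 0.08, 0.06, 0.5, 1.4, 1.3, -0.3, 0.02, 0.07, 0.07, 0.5, 1.6, 1.2, -0.1, 0.02, 0.08, 0.06, 0.5, 1.6, 1.1, 0, 0.02, 0.08, 0.07, 0.5, 1.7, 1, 0, 0.02, 0.07, 0.06]
}}

```text
time_s: 18.2
tool_pos: [0.4393, -0.2793, 0.2062]
tool_rot: [[-0.529, -0.848, 0.001], [-0.848, 0.529, 0.002], [-0.003, 0.0, -1.0]]
ft_force: [-0.8, 0.1, -0.9]
gripper_width: 0.0239
gripper_force: 30.0
```

Request:
{"method": "send_rows", "body": {
  "moves": [0.5, 0, 0, 0, 0, 0, 0, 0.5, 0, 0, 0, 0, 0, 0]
}}

```text
time_s: 18.4
tool_pos: [0.4406, -0.2793, 0.2064]
tool_rot: [[-0.526, -0.85, 0.003], [-0.85, 0.526, 0.006], [-0.007, 0.001, -1.0]]
ft_force: [0.3, 0.4, -0.8]
gripper_width: 0.0239
gripper_force: 30.0
```

```bash
python3 - <<'E'
from h import *
s=observe();print(s['tool_pos'])
f=grab('scene');P=f['P'].reshape(-1,3);hsv=cv2.cvtColor(f['color'],cv2.COLOR_RGB2HSV).reshape(-1,3)
m=(np.hypot(P[:,0]-.44,P[:,1]+.28)<.05)&(P[:,2]>.07)&(P[:,2]<.2)&(hsv[:,1]>70)&(hsv[:,0]<25);q=P[m]
# axis lean of the handle: fit visible faces below the fingers, above the shoulder
h=q[(q[:,2]>.14)&(q[:,2]<.185)];print(len(q),len(h))
for lo in np.arange(.085,.19,.01):
    k=q[(q[:,2]>lo)&(q[:,2]<lo+.01)]
    if len(k)>5: print(round(lo,3),len(k),np.median(k,0).round(4))
plan([(.5,*pose((.4397,-.2813,.1185),147.9,0),4)])
E
```

```text
[ 0.44055264 -0.27927436  0.20637109]
818 245
0.105 115 [ 0.4254 -0.3006  0.1108]
0.115 136 [ 0.4233 -0.2979  0.1211]
0.125 177 [ 0.4266 -0.2932  0.1295]
0.135 62 [ 0.4303 -0.2907  0.1395]
0.145 34 [ 0.4308 -0.2917  0.1521]
0.155 59 [ 0.4308 -0.2909  0.1599]
0.165 60 [ 0.4311 -0.2903  0.1702]
0.175 64 [ 0.4305 -0.2905  0.18  ]
0.185 69 [ 0.4314 -0.2901  0.1905]
[0.5, 0.1, 0, 2.2, 0, 0, 0, 0.5, 0, 0, 2.2, 0, 0, 0, 0.5, 0.1, 0, 2.2, 0, 0, 0, 0.5, 0.1, 0, 2.2, 0, 0.01, 0.01]
end [ 0.4398 -0.2818  0.1184] [[-0.535, -0.845, -0.002], [-0.845, 0.535, -0.003], [0.004, 0.0, -1.0]]
```

Request:
{"method": "send_rows", "body": {
  "moves": [0.5, 0.1, 0, 2.2, 0, 0, 0, 0.5, 0, 0, 2.2, 0, 0, 0, 0.5, 0.1, 0, 2.2, 0, 0, 0, 0.5, 0.1, 0, 2.2, 0, 0.01, 0, 0.5, 0, 0, 0, 0, 0, 0, 0.5, 0, 0, 0.2, 0, 0, 0, 0.5, 0, 0, 0, 0, 0, 0]
}}

```text
time_s: 19.15
tool_pos: [0.4394, -0.2826, 0.1167]
tool_rot: [[-0.528, -0.849, -0.003], [-0.849, 0.528, -0.004], [0.005, -0.0, -1.0]]
ft_force: [-0.7, 0.6, -2.1]
gripper_width: 0.0239
gripper_force: 30.0
```

Request:
{"method": "send_rows", "body": {
  "moves": [0.5, 0, 0, 0.1, 0, 0, 0, 0.5, 0, 0, 0, 0, 0, 0]
}}

```text
time_s: 19.35
tool_pos: [0.4388, -0.2824, 0.1156]
tool_rot: [[-0.528, -0.849, -0.003], [-0.849, 0.528, -0.004], [0.005, -0.0, -1.0]]
ft_force: [-0.9, 0.6, -0.9]
gripper_width: 0.0235
gripper_force: 30.0
```

Request:
{"method": "send_rows", "body": {
  "moves": [0.5, 0, 0, 0.1, 0, 0, 0, 0.5, 0, 0, 0, 0, 0, 0, 3.0, 0, 0, 0, 0, 0, 0, 3.0, 0, 0, 0, 0, 0, 0, 5, 0, 0, 0, 0, 0, 0, 5, 0, 0, 0, 0, 0, 0, 5, 0, 0, 0, 0, 0, 0, 5, 0, 0, 0, 0, 0, 0]
}}

```text
time_s: 20.15
tool_pos: [0.4386, -0.2824, 0.114]
tool_rot: [[-0.528, -0.849, -0.004], [-0.849, 0.528, -0.004], [0.006, 0.001, -1.0]]
ft_force: [1.2, 0.5, -0.2]
gripper_width: 0.0483
gripper_force: 0.0
```

Request:
{"method": "send_rows", "body": {
  "moves": [5, 0, 0, -2, 0, 0, 0, 5, 0, 0, -4, 0, 0, 0, 5, 0, 0, -4.5, 0, 0, 0, 5, 0, 0, -4.5, 0, 0, 0, 5, 0, 0, 0, 0, 0, 0]
}}

```text
time_s: 20.65
tool_pos: [0.4424, -0.2834, 0.2714]
tool_rot: [[-0.527, -0.85, 0.01], [-0.85, 0.527, -0.011], [0.004, -0.014, -1.0]]
ft_force: [0.0, 0.7, -1.0]
gripper_width: 0.0498
gripper_force: 0.0
```

```bash
python3 - <<'E'
from h import *
f=grab('wrist');P=f['P']
m=abs(P[...,2]-.16)<.008;q=P[m]
q=q[(np.hypot(q[:,0]-.44,q[:,1]+.282)<.05)];print(len(q),q.mean(0),cv2.minAreaRect((q[:,:2]*1000).astype(np.float32)))
f=grab('scene');P=f['P'].reshape(-1,3);hsv=cv2.cvtColor(f['color'],cv2.COLOR_RGB2HSV).reshape(-1,3)
m=(np.hypot(P[:,0]-.44,P[:,1]+.28)<.06)&(P[:,2]>.05)&(P[:,2]<.2)&(hsv[:,1]>60)&(hsv[:,0]<25);q=P[m]
for lo in np.arange(.05,.17,.02):
    k=q[(q[:,2]>lo)&(q[:,2]<lo+.02)]
    if len(k)>5: print(round(lo,3),len(k),np.median(k,0).round(4))
s=observe();print(s['tool_pos'],s['gripper_width'])
# flap: tool y along slicer x (178.8), fingers closed; point S(-44,-60,.) behind flap
W=[(0,*pose((.50,-.20,.30),158),3),(0,*pose((.56,-.05,.30),170),4),(0,*pose(S(-44,-50,300),178.8),4)]
plan(W)
E
```

```text
800 [ 0.43334825 -0.28937575  0.1602892 ] ((433.8627014160156, -288.59661865234375), (19.992382049560547, 23.179445266723633), 58.450347900390625)
0.05 86 [ 0.4271 -0.2963  0.0627]
0.07 122 [ 0.4266 -0.2955  0.0804]
0.09 112 [ 0.428  -0.2965  0.1004]
0.11 125 [ 0.428  -0.2956  0.1202]
0.13 119 [ 0.4271 -0.2955  0.1401]
0.15 103 [ 0.4302 -0.2936  0.1579]
[ 0.43943603 -0.28168985  0.26505665] 0.05000539256840567
[0, -3.4, -0.3, -1.2, 0, 0, -0.06, 0, -3.3, -0.5, -1.2, 0, 0, -0.05, 0, -3.3, -0.6, -1.1, 0, 0, -0.06, 0, -4.1, 0, 0, 0, 0, -0.05, 0, -4, -0.2, -0.1, 0, 0, -0.06, 0, -4, -0.4, 0, 0, 0, -0.05, 0, -4, -0.6, 0, 0, 0, -0.05, 0, -3.2, 0.1, 0, 0, 0, -0.04, 0, -3.1, -0.1, 0, 0, 0, -0.04, 0, -3.2, -0.1, -0.1, 0, 0, -0.04]
[0, -3.1, -0.3, 0, 0, 0, -0.04]
end [0.5786 0.0745 0.3003] [[-0.016, -1.0, -0.001], [-1.0, 0.016, -0.005], [0.005, 0.001, -1.0]]
```

Request:
{"method": "send_rows", "body": {
  "moves": [0, -3.4, -0.3, -1.2, 0, 0, -0.06, 0, -3.3, -0.5, -1.2, 0, 0, -0.05, 0, -3.3, -0.6, -1.1, 0, 0, -0.06, 0, -4.1, 0, 0, 0, 0, -0.05, 0, -4, -0.2, -0.1, 0, 0, -0.06, 0, -4, -0.4, 0, 0, 0, -0.05, 0, -4, -0.6, 0, 0, 0, -0.05, 0, -3.2, 0.1, 0, 0, 0, -0.04, 0, -3.1, -0.1, 0, 0, 0, -0.04, 0, -3.2, -0.1, -0.1, 0, 0, -0.04]
}}

```text
time_s: 21.75
tool_pos: [0.5729, 0.0449, 0.2965]
tool_rot: [[-0.055, -0.998, -0.009], [-0.998, 0.055, -0.006], [0.006, 0.008, -1.0]]
ft_force: [0.6, -0.4, 0.0]
gripper_width: 0.0002
gripper_force: 0.0
```

Request:
{"method": "send_rows", "body": {
  "moves": [0, -3.1, -0.3, 0, 0, 0, -0.04, 0, 0, 0, 0, 0, 0, 0, 0, 0, 0, 0, 0, 0, 0]
}}

```text
time_s: 22.05
tool_pos: [0.5776, 0.0748, 0.2968]
tool_rot: [[-0.015, -1.0, -0.008], [-1.0, 0.015, -0.006], [0.006, 0.008, -1.0]]
ft_force: [0.5, -0.6, 0.4]
gripper_width: 0.0005
gripper_force: 0.0
```

```bash
python3 - <<'E'
from h import *
s=observe();print(toS(s['tool_pos']),s['gripper_width'])
f=grab('scene');q=f['P'].reshape(-1,3);hsv=cv2.cvtColor(f['color'],cv2.COLOR_RGB2HSV).reshape(-1,3)
q=np.array([((q-ORG)@SX)*1000,((q-ORG)@SY)*1000,q[:,2]*1000]).T
m=(hsv[:,1]>150)&(hsv[:,0]<20)&(q[:,2]>150)&(q[:,2]<185)&(q[:,1]>-140)&(q[:,1]<-60)&(abs(q[:,0]+44)<50);print('flap edge',m.sum(),np.median(q[m],0))
plan([(0,*pose(S(-44,-55,156),178.8),4),(0,*pose(S(-44,-95,156),178.8),4)])
E
```

```text
[-45.3197029  -50.15112052 296.83965154] 0.0004762043509236474
flap edge 36 [ -43.08218607 -102.79371543  164.03399018]
[0, 0.1, -0.1, 3.5, 0, 0, 0, 0, 0.1, 0, 3.6, 0, 0, 0, 0, 0.1, -0.1, 3.5, 0.01, 0, 0, 0, 0, 0, 3.5, 0, -0.01, 0, 0, 1, 0, 0, 0, 0, 0, 0, 1, 0, 0, 0, 0, 0, 0, 1, 0, 0, 0, 0, 0, 0, 1, 0, 0, 0, 0, 0]
end [0.5784 0.0303 0.1561] [[-0.016, -1.0, 0.003], [-1.0, 0.016, 0.004], [-0.004, -0.003, -1.0]]
```

Request:
{"method": "send_rows", "body": {
  "moves": [0, 0.1, -0.1, 3.5, 0, 0, 0, 0, 0.1, 0, 3.6, 0, 0, 0, 0, 0.1, -0.1, 3.5, 0, 0, 0, 0, 0, 0, 3.5, 0, 0, 0, 0, 0, 0, 0, 0, 0, 0]
}}

```text
time_s: 22.6
tool_pos: [0.5758, 0.0684, 0.1525]
tool_rot: [[-0.019, -1.0, -0.016], [-1.0, 0.019, -0.008], [0.008, 0.016, -1.0]]
ft_force: [-1.4, -0.5, 0.1]
gripper_width: 0.0006
gripper_force: 0.0
```

Request:
{"method": "send_rows", "body": {
  "moves": [0, 1, 0, 0, 0, 0, 0, 0, 1, 0, 0, 0, 0, 0, 0, 1, 0, 0, 0, 0, 0, 0, 1, 0, 0, 0, 0, 0, 0, 1, 0, 0, 0, 0, 0, 0, 1, 0, 0, 0, 0, 0, 0, 1, 0, 0, 0, 0, 0, 0, 1, 0, 0, 0, 0, 0, 0, 0, 0, 0, 0, 0, 0]
}}

```text
time_s: 23.5
tool_pos: [0.5783, -0.0105, 0.1582]
tool_rot: [[-0.018, -1.0, -0.004], [-1.0, 0.018, -0.005], [0.005, 0.004, -1.0]]
ft_force: [0.3, -0.3, 0.7]
gripper_width: 0.0003
gripper_force: 0.0
```

Request:
{"method": "send_rows", "body": {
  "moves": [0, 0, 0, -4, 0, 0, 0, 0, 0, 0, -4, 0, 0, 0, 0, 0, 0, -4, 0, 0, 0, 0, 0, 0, -2, 0, 0, 0, 0, 0, 0, 0, 0, 0, 0, 0, 0, 0, 0, 0, 0, 0, 0, 0, 0, 0, 0, 0, 0, 0, 0, 0, 0, 0, 0, 0, 0, 0, 0, 0, 0, 0, 0]
}}

```text
time_s: 24.4
tool_pos: [0.5787, -0.0086, 0.2972]
tool_rot: [[-0.016, -1.0, -0.006], [-1.0, 0.016, -0.005], [0.005, 0.006, -1.0]]
ft_force: [0.2, -0.1, -0.5]
gripper_width: 0.0002
gripper_force: 0.0
```

```bash
python3 - <<'E'
from h import *
s=observe();print(s['time_s'],toS(s['tool_pos']))
f=grab('scene');q=f['P'].reshape(-1,3);hsv=cv2.cvtColor(f['color'],cv2.COLOR_RGB2HSV).reshape(-1,3)
q=np.array([((q-ORG)@SX)*1000,((q-ORG)@SY)*1000,q[:,2]*1000]).T
m=(hsv[:,1]>130)&(hsv[:,0]<22)&(q[:,2]>33)&(q[:,2]<185)&(q[:,1]>-200)&(q[:,1]<-60)&(abs(q[:,0]+44)<50)
print('orange',m.sum(),np.percentile(q[m],[5,50,95],axis=0).round(1).tolist() if m.sum() else '')
m=(q[:,2]>36)&(q[:,2]<104)&(abs(q[:,0]+44)<35)&(q[:,1]>-200)&(q[:,1]<-80);print('mouth pts',m.sum(),np.percentile(q[m][:,1],[5,50,95]))
f=grab('top');q=f['P'];print('timer',q[243,190],'salt',q[242,225])
E
```

```text
24.4 [ -42.54270986 -133.55438214  297.16006203]
orange 62 [[-79.9, -132.0, 40.5], [-57.0, -129.0, 44.7], [-11.8, -74.7, 69.6]]
mouth pts 629 [-130.17146356 -125.65273521  -87.17949204]
timer [0.38641516 0.06314662 0.64645745] salt [0.43072819 0.07939455 0.08790166]
```

Request:
{"method": "send_rows", "body": {
  "moves": [0, 0, 0, 0, 0, 0, 0, 0, 0, 0, 0, 0, 0, 0, 0, 0, 0, 0, 0, 0, 0, 0, 0, 0, 0, 0, 0, 0, 0, 0, 0, 0, 0, 0, 0, 0, 0, 0, 0, 0, 0, 0, 0, 0, 0, 0, 0, 0, 0, 0, 0, 0, 0, 0, 0, 0, 0, 0, 0, 0, 0, 0, 0]
}}

```text
time_s: 25.4
tool_pos: [0.579, -0.0086, 0.2983]
tool_rot: [[-0.016, -1.0, -0.004], [-1.0, 0.016, -0.004], [0.004, 0.004, -1.0]]
ft_force: [0.1, -0.2, 0.6]
gripper_width: 0.0004
gripper_force: 0.0
```

```bash
python3 - <<'E'
from h import *
f=grab('scene');q=f['P'].reshape(-1,3);hsv=cv2.cvtColor(f['color'],cv2.COLOR_RGB2HSV).reshape(-1,3)
q=np.array([((q-ORG)@SX)*1000,((q-ORG)@SY)*1000,q[:,2]*1000]).T
m=(q[:,2]>38)&(q[:,2]<100)&(abs(q[:,0]+44)<38)&(q[:,1]>-145)&(q[:,1]<-112);k=q[m]
print(m.sum(),np.polyfit(k[:,2],k[:,1],1))
for lo in range(38,100,10):
    j=k[(k[:,2]>=lo)&(k[:,2]<lo+10)]; print(lo,len(j),np.median(j,0).round(1))
E
```

```text
520 [ 3.66438601e-02 -1.27644538e+02]
38 75 [ -45.9 -126.5   44. ]
48 86 [ -45.2 -125.6   53.5]
58 86 [ -44.9 -125.3   63.2]
68 81 [ -44.6 -124.9   72.9]
78 86 [ -43.6 -124.6   82.5]
88 89 [ -46.5 -124.4   93. ]
98 17 [ -41.6 -124.4   98.8]
```

```bash
python3 -c "
from workcell import *
print(close_job())"
```

```text
the job is handed in; nothing more can be done
None
```

I handed the job in at about 25 s of the 72 s allowed; no verdict came back. By the depth readings, the cheese sits home against the end plate and fence, the pusher stands upright on its coaster about 5 mm off centre, and the flap is shut to about 0.04 rad. The arm went nowhere near the timer or salt shaker; a final check put the shaker unmoved, while the timer was hidden from the camera.

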